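# Free the mould on the bench jigger

### The job

Free the plaster mould in the bench jigger: swing the green profile arm by its red handle well clear of the mould, to the side away from the red pedal, and only then press the pedal down to its stop and keep it there for about two seconds, so that the mould is lifted. Then let the pedal come all the way up again so that the mould settles back in its cup, and leave the arm swung clear. Do not touch the mould, and leave the stacked casts, the blue bowl and the green jar where they stand.

Things in the scene. Friction and masses are not known exactly. Their poses are not given: they have to be found in the camera images.
- jigger: Fixed bench jigger: green base 340 x 190 x 50 mm with an aluminium cup (164 mm dia, rim 104 mm above the bench) holding the plaster mould. Origin on the bench below the cup's centre. x axis: from the cup towards the steel arm post, 125 mm away on the side far from the robot; y to the left seen from the robot; z up. Turned up to 0.25 rad.
- profile_arm (a joint): Angle (rad) of the green arm about its post. 0: over the mould's middle, along the jigger's -x. Positive (counter-clockwise from above) takes its handle to the jigger's -y side. Stops at -1.25 and 1.25; stays where left; 1 N turns it. It no longer overhangs the mould beyond about 0.7 either way. Bar 22 mm wide, 175 to 193 mm above the bench, a steel template below it down to 155 mm.
- profile_grip (a point): Point on the axis of the red upright round handle at the arm's free end, 200 mm from the post's axis, 224 mm above the bench. Handle: 28 mm dia, standing from 193 to 248 mm above the bench; this point is 24 mm below its top.
- post_hinge (a point): Point on the (vertical) axis of the arm's post, 184 mm above the bench. The post's top with its cap is at 209 mm.
- mould: Loose white plaster mould with a terracotta plate on top: disc 140 mm dia, 65 mm high, 0.4 to 0.8 kg, origin at the centre of its underside, z up. Sits in the jigger's cup with 3 mm play, on the cup's floor 78 mm above the bench, top at 143 mm; pressing the pedal to its stop lifts it 25 mm, still guided by the cup.
- cup_floor (a point): Centre of the cup's floor, 78 mm above the bench; the mould's origin is here when it is seated.
- pedal (a joint): Angle (rad) of the red spring pedal with a ribbed black rubber pad: 0 fully up, 0.32 down on its stop (its plate then lies level). It springs back when let go. Pressing on the pad's middle takes about 3 N at first and 12 N at the stop.
- pedal_pad (a point): Middle of the top face of the pedal's rubber pad (75 x 70 mm, on a red plate 155 x 74 mm), 112 mm from the hinge along the plate and 8 mm above the plate's mid-plane; moves with the pedal: 85 mm above the bench when up, 50 mm at the stop. x axis: along the pedal towards the hinge (level when the pedal is up); y axis: along the hinge.
- pedal_hinge (a point): Middle of the pedal's level hinge pin, 42 mm above the bench, between two cheeks 58 mm high. The pedal's free end, nearer the robot, is the end to press. Its fixed dark steel base is 190 x 100 x 10 mm. x axis: from the pad towards the hinge; y axis: along the pin; turned up to 0.35 rad. The pedal may stand on either side of the jigger.
- mould_stack: Bystander, not to be disturbed: two stacked casts, white plaster disc (132 mm dia) below and terracotta disc (120 mm dia) above, 80 mm high together; stands on the other side of the jigger from the pedal. Loose; origin at the centre of its underside.
- glaze_jar: Bystander, not to be disturbed: green glass jar with a white lid and label, 76 mm dia, 100 mm high. Loose; origin at the centre of its underside.
- bowl: Bystander, not to be disturbed: blue ceramic bowl, 130 mm dia, 55 mm high. Loose; origin at the centre of its underside.
Things that resemble listed ones, but are neither listed nor needed, are in the scene too. Leave any purple or turquoise look-alike of the part that bears pedal alone.

How it is judged:
By the outcome, as a careful person would: the job done as asked, in the order asked, and still so for the second after the job is handed in, with the robot touching nothing.
It also fails if it takes over 56 s, if anything falls off the work surface, if the arm or the gripper's body presses on something with over 40 N, if the wrist force passes 120 N, or if a joint passes its speed limit or range.

### The arm

A 7-joint arm with a two-finger parallel gripper is mounted at the origin on the work surface. World frame = base frame: x ahead of the robot, y to its left, z up, the work surface at z = 0. Lengths are in m, angles in degrees, forces in N, time in s.
With the tool pointing down it reaches from about 0.4 to 0.85 m from the base axis. Payload 4.4 kg.
Tool frame: the origin (TCP) lies midway between the tips of the shut fingers; the grasp point (between the pads) lies 19 mm behind it; z points along the fingers, y is the direction in which the jaws open and shut (so a half turn about z gives the same grasp; the last joint's range is limited). The gripper opens to 94 mm and grips with 3 to 60 N. Pads are 16 mm wide; open, the fingers measure 119 mm over their backs; the gripper's body (75 mm by 177 mm) begins 78 mm behind the grasp point.
Start: joints at [64.756, 36.005, 2.206, 86.941, -1.547, 57.084, -1.146], TCP at [0.238, -0.605, 0.183] pointing down, gripper open.
Joint ranges: [-175.42, 175.42], [-21.48, 121.26], [-71.46, 75.88], [10.55, 141.38], [-63.04, 243.04], [13.31, 113.54], [-168.57, 168.57]. Speed limits (degrees/s): [147.25, 147.25, 180, 180, 180, 180, 180].

### API

Orientations are given as [roll, pitch, yaw] about the fixed x, y, z axes, in that order (R = Rz(yaw) Ry(pitch) Rx(roll)).
In Python, from plant import get_state, grab_frame, camera_params, close_job gives the robot as it stands.
- The arm moves only by the shell command python3 -m pendant 'ROWS'. ROWS is text: rows parted by semicolons, each of 5 numbers parted by spaces: the gripper's target within -1 to 1 (fully open at 1, half-way at 0, shut at -1), then the shift along the world's x, y, z scaled (see below), then the turn about the world's z scaled (see below). A call has 1 to 5 rows; each row shifts and turns the commanded pose from where the row before left it; what a row does not reach is not made up. The controller multiplies each number of a shift by 100 cm and each number of a turn by 0.1 rad. A row lasts 1/12 s, in which the tool goes at most 41.7 mm and 7.16 degrees, less where a joint would pass 70% of its speed; a pose out of reach is approached as far as the arm can. A call with a number of a shift or a turn outside -1 to 1 is refused whole. A call with a gripper value outside its range is refused whole. The fingers move at their own pace and stop on an object; the grip force is fixed at half the most. Time passes only in rows, so rows that do not move let the fingers close. It gives the time, the measured TCP pose, the force and the opening at its end, in the units of the state.
- get_state(): the state, without advancing time (a new reading comes with each control period).
- grab_frame(name): name is "side" or "top" or "wrist"; returns the picture (420x560x3 uint8, red, green, blue); there is no depth.
- camera_params(name): a dict with "K" (3x3 intrinsics, pixels), "world_from_camera" (4x4, takes a point from camera to world coordinates); the wrist camera has in their place "mount" (4x4, takes a point from camera to tool coordinates, whose origin is the TCP and whose axes are the flange's). Camera axes: x right, y up, looking along -z (the intrinsics and any distortion apply to the point x, -y, -z); pixel columns grow to the right and rows downward; lengths in m; the calibration is good to about 2 mm. A picture is of the moment at which its call begins: read the wrist's pose just before it. camera_params takes no time and is no camera call.
- close_job(): hands the job in, once; it reports no verdict.
The state is a dict: "time": time; "qpos": joint angles; "qd": joint speeds; "tau": joint torques, N m; "eef_pos": TCP position; "ee_rot": TCP orientation; "force": force on the tool from outside, world axes, zero at the start; "ft_torque": the same for the moment, N m; "opening": finger opening in m.
Only numpy, scipy, OpenCV 4.12 (cv2) and the standard library are available. Lean on these libraries where they do the work, as an engineer would, in place of code of your own. Each camera call takes 0.05 s, during which the arm holds its last target. There are 200 camera calls.

## Working session

There is one attempt and no reset: what is moved stays moved. The work goes in short steps, Python scripts to look and compute and a shell command to move; the robot and the scene stay as the last step left them, time stands still between calls to the robot, and variables do not carry over. Pictures are saved under pics/ and viewed, about 8 in all and at most 12, crops included, and the job is handed in when it is done.

```bash
mkdir -p pics
cat > h.py <<'E'
import numpy as np, cv2
from plant import get_state, grab_frame, camera_params
def save(n,f): 
    im=grab_frame(n); cv2.imwrite(f'pics/{f}.png',im[:,:,::-1]); return im
def ray(n,u,v):
    p=camera_params(n);K=np.array(p['K']);T=np.array(p['world_from_camera'])
    d=cv2.undistortPoints(np.array([[[u,v]]],float),K,np.array(p['dist']) if 'dist' in p else None)[0,0]
    return T[:3,3],T[:3,:3]@np.array([d[0],-d[1],-1])
def onz(n,u,v,z):
    o,d=ray(n,u,v); return o+d*(z-o[2])/d[2]
E
python3 - <<'E'
from h import *
for n in('side','top'):
    save(n,n+'1'); p=camera_params(n); print({k:np.round(v,3).tolist() if not isinstance(v,str) else v for k,v in p.items()})
s=get_state();print(s)
E
```

```text
{'K': [[479.663, 0.0, 282.777], [0.0, 479.663, 205.724], [0.0, 0.0, 1.0]], 'world_from_camera': [[-0.92, 0.224, -0.322, -0.007], [-0.392, -0.518, 0.76, 1.27], [0.004, 0.826, 0.564, 1.014], [0.0, 0.0, 0.0, 1.0]]}
{'K': [[511.646, 0.0, 283.911], [0.0, 511.646, 208.591], [0.0, 0.0, 1.0]], 'world_from_camera': [[-0.001, 0.999, -0.051, 0.379], [-1.0, -0.0, 0.007, 0.12], [0.007, 0.051, 0.999, 1.884], [0.0, 0.0, 0.0, 1.0]]}
{'time': 0.1, 'qpos': array([64.7540825 , 36.05387156,  2.20244689, 86.98804268, -1.54703459,
       57.0839465 , -1.14546938]), 'qd': array([-0.04637693, -0.16563436, -0.04348378, -0.09867106, -0.02072787,
        0.02311541, -0.06082903]), 'tau': array([ 3.02370194e-03, -5.50788653e+01,  1.14742443e+00, -1.87114352e+01,
       -5.22144826e-02,  1.92006875e-02,  2.28878156e-05]), 'eef_pos': array([ 0.23777565, -0.60428245,  0.18265557]), 'ee_rot': array([-1.79903805e+02,  7.29405671e-04,  2.14765506e+01]), 'force': array([-0.24528854,  0.1469696 ,  0.32047489]), 'ft_torque': array([-0.02985771,  0.00589915,  0.00313974]), 'opening': 0.09374638626209156}
```

View pics/top1.png

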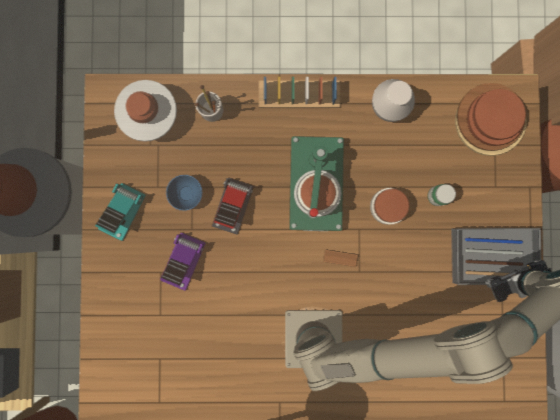

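View pics/side1.png

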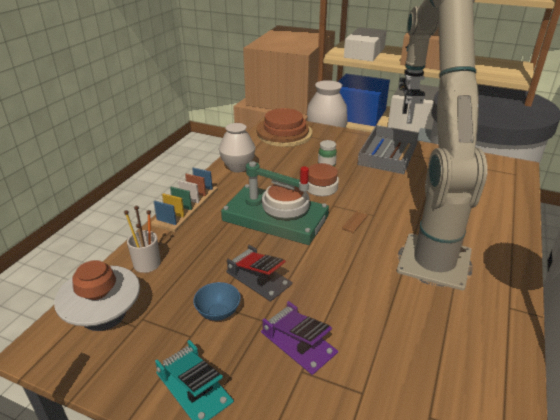

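Candidates for the pedal: red (233,206), purple (184,262) and turquoise (120,212) in the top view. Only the red one fits. It stands on the jigger's +y side, so the arm must swing to -y, which is a positive angle.

Run:
```python
from h import *
im=cv2.imread('pics/top1.png'); hsv=cv2.cvtColor(im,cv2.COLOR_BGR2HSV)
h,s,v=cv2.split(hsv)
red=(((h<5)|(h>174))&(s>170)&(v>90)).astype(np.uint8)
n,l,st,c=cv2.connectedComponentsWithStats(red)
for i in range(1,n):
    if st[i,4]>15: print('red',st[i],c[i].round(1))
g=((h>65)&(h<95)&(s>80)&(v<140)).astype(np.uint8)
n,l,st,c=cv2.connectedComponentsWithStats(g)
for i in range(1,n):
    if st[i,4]>300: print('green',st[i],c[i].round(1),cv2.minAreaRect(np.argwhere(l==i)[:,::-1].astype(np.int32)))
print('handle',onz('top',314,212,.248),'post',onz('top',320.5,153,.209))
cv2.imwrite('pics/crop1.png',cv2.resize(im[125:245,200:360],None,fx=5,fy=5,interpolation=cv2.INTER_CUBIC))
```

```text
red [224 190  22  16 148] [234.6 197.5]
red [312 209   5   6  17] [314.2 211.1]
green [ 96 192  45  48 578] [122.7 209. ] ((119.39997863769531, 211.1999969482422), (29.51609992980957, 50.08792495727539), 26.56505012512207)
handle [0.45125761 0.01246672 0.248     ] post [ 0.64774619 -0.01225457  0.209     ]
```

View pics/crop1.png

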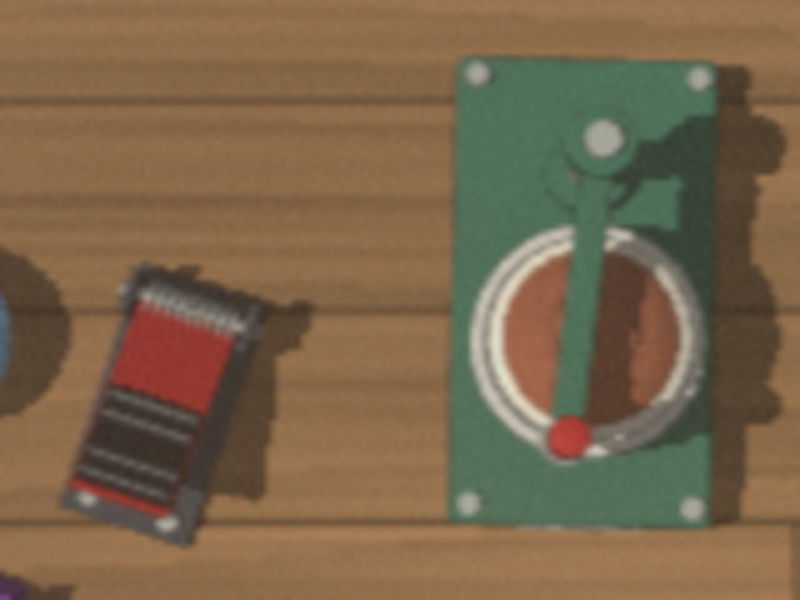

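The crop confirms the red pedal, with its pad at about px (228,214) and its hinge end at (239,186). The handle is at (313.8,212.4) and the post at (320.6,152.4). They are 198 mm apart against 200 expected, and the arm angle is about -0.10 in the jigger frame. I'll lift the tool and move over the handle with the jaws half open.

```bash
python3 -m pendant '0 0 0 .04 0;0 0 0 .04 0;0 0 0 .04 0;0 0 0 .04 0;0 .0125 .036 0 -.5'
python3 -m pendant '0 .0125 .036 0 -.5;0 .0125 .036 0 -.5;0 .0125 .036 0 -.5;0 .0125 .036 0 -.5;0 .0125 .036 0 -.5'
python3 -m pendant '0 .0125 .036 0 -.5;0 .0125 .036 0 -.5;0 .0125 .036 0 -.5;0 .0125 .036 0 -.5;0 .0125 .036 0 0'
python3 -m pendant '0 .0125 .036 0 0;0 .0125 .036 0 0;0 .0125 .036 0 0;0 .0125 .036 0 0;0 0 0 0 0'
python3 - <<'E'
from h import *
print(onz('top',228,214,.085),onz('top',239,186,.05))
save('wrist','w1'); p=camera_params('wrist'); print(p)
save('side','side2')
E
```

```text
time: 0.52
eef_pos: [0.2485, -0.5797, 0.3523]
ee_rot: [178.8, 0.1, 18.1]
force: [-0.2, -1.1, 1.7]
opening: 0.0637
time: 0.93
eef_pos: [0.313, -0.3868, 0.3432]
ee_rot: [-180.0, 0.0, 4.1]
force: [1.4, -0.5, 0.4]
opening: 0.0471
time: 1.35
eef_pos: [0.3754, -0.207, 0.3434]
ee_rot: [180.0, 0.0, -7.3]
force: [1.3, -0.3, -0.1]
opening: 0.0469
time: 1.77
eef_pos: [0.4272, -0.0569, 0.3435]
ee_rot: [-179.8, -0.0, -6.5]
force: [-0.3, 0.2, 0.3]
opening: 0.0468
[0.45156063 0.30435472 0.085     ] [0.55370644 0.26891588 0.05      ]
{'K': array([[300.96301939,   0.        , 274.9808499 ],
       [  0.        , 300.96301939, 211.83345267],
       [  0.        ,   0.        ,   1.        ]]), 'mount': array([[ 2.07547234e-03,  9.61556322e-01,  2.74599948e-01,
         7.98515829e-02],
       [ 9.99997620e-01, -1.81116617e-03, -1.21605672e-03,
         7.59421693e-04],
       [-6.71960893e-04,  2.74601819e-01, -9.61557793e-01,
        -2.01979754e-01],
       [ 0.00000000e+00,  0.00000000e+00,  0.00000000e+00,
         1.00000000e+00]])}
```

View pics/w1.png

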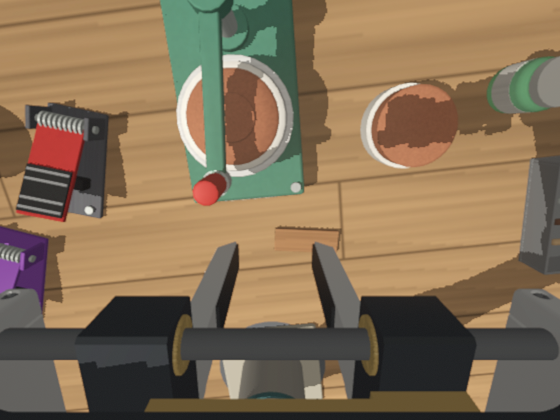

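The wrist view shows the red handle top at (206,191), the red pedal at left with its pad at about (45,190), and the jigger clear of the tool. I'll cross-check the positions.

```bash
cat >> h.py <<'E'
from scipy.spatial.transform import Rotation as R
def wonz(u,v,z):
    s=get_state();T=np.eye(4);T[:3,:3]=R.from_euler('xyz',s['ee_rot'],degrees=True).as_matrix();T[:3,3]=s['eef_pos']
    p=camera_params('wrist');K=p['K'];M=T@p['mount']
    d=M[:3,:3]@np.array([(u-K[0,2])/K[0,0],-(v-K[1,2])/K[1,1],-1]);o=M[:3,3]
    return o+d*(z-o[2])/d[2]
E
python3 - <<'E'
from h import *
print('handle',wonz(206,190,.248),'pad',wonz(46,190,.085),'hinge',wonz(63,122,.05),get_state()['eef_pos'])
E
```

```text
handle [0.45121169 0.00194766 0.248     ] pad [0.45151857 0.29096329 0.085     ] hinge [0.5499558  0.25646438 0.05      ] [ 0.42544068 -0.06369255  0.34319054]
```

```bash
python3 -m pendant '0 .009 .025 0 0;0 .009 .025 0 0;0 .008 .025 0 0;0 0 0 0 0;0 0 0 0 0'
python3 -m pendant '0 0 0 0 0;0 0 0 -.025 0;0 0 0 -.025 0;0 0 0 0 0;0 0 0 0 0'
python3 - <<'E'
from h import *
s=get_state();print(s['eef_pos'],s['ee_rot']);save('wrist','w2')
E
```

```text
time: 2.28
eef_pos: [0.4513, 0.0094, 0.3431]
ee_rot: [180.0, 0.0, -7.2]
force: [1.3, -1.1, -0.5]
opening: 0.0468
time: 2.7
eef_pos: [0.4505, 0.0084, 0.2931]
ee_rot: [179.9, 0.1, -7.3]
force: [0.3, 0.3, 0.6]
opening: 0.047
[0.45048955 0.00836728 0.29311514] [ 1.79937886e+02  1.39273415e-01 -7.33056996e+00]
```

View pics/w2.png

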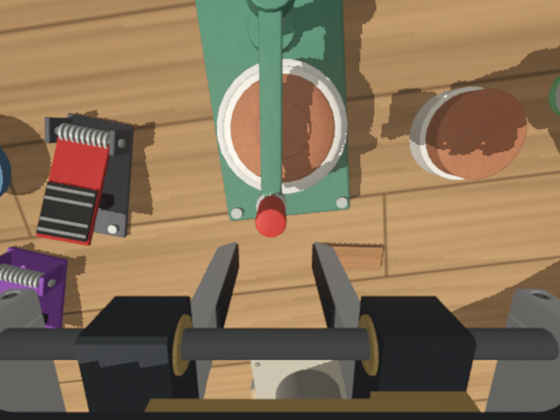

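The handle top at (271,222) lies on the jaws' midline at column 275.

```bash
python3 - <<'E'
from h import *
print('handle',wonz(271,222,.248),'pad',wonz(70,209,.085),'hinge',wonz(85,138,.05),'post',wonz(271,2,.209))
E
python3 -m pendant '0 0 .002 -.02 0;0 0 .001 -.02 0;0 0 0 -.02 0;0 0 0 -.02 0;0 0 0 0 0'
```

```text
handle [0.45174954 0.01116674 0.248     ] pad [0.45474824 0.29963201 0.085     ] hinge [0.54828518 0.27100161 0.05      ] post [ 0.62892902 -0.01135803  0.209     ]
time: 3.17
eef_pos: [0.4502, 0.0124, 0.2122]
ee_rot: [179.9, 0.2, -7.2]
force: [-1.1, -0.2, 0.3]
opening: 0.0476
```

```bash
python3 -m pendant '0 -.0015 -.0195 0 .98;0 .0004 -.0195 0 .98;0 0 0 0 0;0 .0023 -.0194 0 .98;0 .0042 -.0191 0 .98'
python3 -m pendant '0 .006 -.0186 0 .98;0 .0078 -.0179 0 .98;0 0 0 0 0;0 .0095 -.0171 0 .98;0 .0111 -.016 0 .98'
python3 -m pendant '0 .0127 -.0149 0 .98;0 .0141 -.0136 0 .98;0 .0153 -.0121 0 .98;0 .0164 -.0106 0 .98;0 0 0 0 0'
python3 -m pendant '0 0 0 0 0;0 0 0 0 0'
python3 -c "
from h import *
save('wrist','w3')"
```

```text
time: 3.58
eef_pos: [0.458, -0.0634, 0.2154]
ee_rot: [180.0, -0.2, 15.5]
force: [0.3, 1.2, -0.0]
opening: 0.0471
time: 4.0
eef_pos: [0.4914, -0.1324, 0.2148]
ee_rot: [-180.0, -0.0, 37.8]
force: [0.2, 1.3, 0.6]
opening: 0.0468
time: 4.42
eef_pos: [0.5528, -0.1863, 0.2143]
ee_rot: [179.8, -0.1, 60.0]
force: [-0.1, -0.5, -0.0]
opening: 0.0469
time: 4.58
eef_pos: [0.5494, -0.1837, 0.214]
ee_rot: [-180.0, -0.0, 60.1]
force: [-0.1, -0.1, 0.7]
opening: 0.047
```

View pics/w3.png

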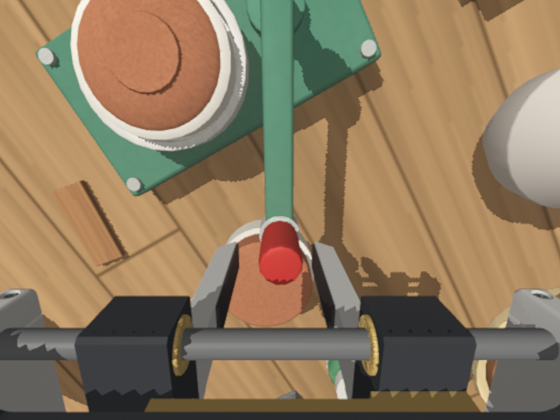

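The arm is swung about 1.05 rad and well off the mould, with the handle still between the jaws. I'll lift off and go above the pedal with the fingers shut.

```bash
python3 -m pendant '0 0 0 .035 0;0 0 0 .035 0;0 0 0 .035 0;0 0 0 .03 0;0 0 0 0 0'
python3 -m pendant '-1 -.0069 .0346 0 -.96;-1 -.0069 .0346 0 -.96;-1 -.0069 .0346 0 -.96;-1 -.0069 .0346 0 -.96;-1 -.0069 .0346 0 -.96'
python3 -m pendant '-1 -.0069 .0346 0 -.96;-1 -.0069 .0346 0 -.96;-1 -.0069 .0346 0 -.96;-1 -.0069 .0346 0 -.96;-1 -.0069 .0346 0 -.96'
python3 -m pendant '-1 -.0069 .0346 0 -.96;-1 -.0069 .0346 0 -.96;-1 -.0069 .0346 0 -.96;-1 -.0069 .0346 0 -.96;-1 0 0 0 0'
python3 -m pendant '-1 0 0 -.035 0;-1 0 0 -.035 0;-1 0 0 -.035 0;-1 0 0 0 0;-1 0 0 0 0'
python3 -c "
from h import *
s=get_state();print(s['eef_pos'],s['ee_rot']);save('wrist','w4');save('top','top4');save('side','side4')"
```

```text
time: 5.05
eef_pos: [0.5526, -0.1842, 0.3555]
ee_rot: [179.4, -0.2, 60.1]
force: [1.0, 0.4, 0.4]
opening: 0.0469
time: 5.47
eef_pos: [0.5135, -0.01, 0.3485]
ee_rot: [180.0, 0.0, 32.3]
force: [0.8, -1.0, 0.2]
opening: 0.0169
time: 5.88
eef_pos: [0.4789, 0.1627, 0.3486]
ee_rot: [180.0, -0.0, 4.9]
force: [-0.0, 0.4, -0.0]
opening: 0.0008
time: 6.3
eef_pos: [0.448, 0.3078, 0.3485]
ee_rot: [-179.8, 0.2, -16.4]
force: [-0.3, 0.4, 0.6]
opening: 0.0006
time: 6.72
eef_pos: [0.4516, 0.2984, 0.2428]
ee_rot: [179.8, 0.1, -16.8]
force: [0.4, 0.8, 0.2]
opening: 0.0005
[0.45161405 0.29844194 0.24284875] [ 1.79834900e+02  1.25958832e-01 -1.68010838e+01]
```

View pics/w4.png

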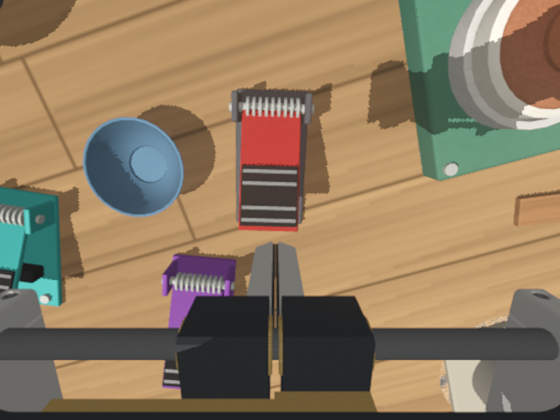

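The pedal stands upright in the view with its pad centre at about (271,195). The bowl is at (135,165), clear of the tool.

Run:
```python
from h import *
print('pad',wonz(271,195,.085),'edges',wonz(272,165,.096),wonz(270,226,.074))
```

```text
pad [0.45394135 0.30490569 0.085     ] edges [0.49010281 0.29252021 0.096     ] [0.41229247 0.31910976 0.074     ]
```

```bash
python3 -m pendant '-1 .002 .005 -.035 0;-1 0 0 -.035 0;-1 0 0 -.035 0;-1 0 0 -.035 0;-1 0 0 0 0'
python3 -m pendant '-1 0 0 0 0;-1 0 0 -.008 0;-1 -.001 0 -.008 0;-1 0 0 0 0;-1 0 0 0 0'
```

```text
time: 7.28
eef_pos: [0.4529, 0.3021, 0.0998]
ee_rot: [179.6, 0.3, -16.8]
force: [-0.1, -1.7, -0.4]
opening: 0.0
time: 7.7
eef_pos: [0.4546, 0.3045, 0.0883]
ee_rot: [-179.9, -0.1, -16.8]
force: [-0.8, -0.0, -0.4]
opening: 0.0004
```

```bash
python3 -m pendant '-1 -.001 0 -.006 0;-1 -.001 0 -.006 0;-1 -.001 0 -.006 0;-1 -.001 .001 -.006 0;-1 0 0 0 0'
python3 -m pendant '-1 -.001 0 -.005 0;-1 -.001 .001 -.004 0;-1 0 0 0 0;-1 0 0 0 0'
```

```text
time: 8.12
eef_pos: [0.4495, 0.3048, 0.0626]
ee_rot: [179.9, 0.0, -16.8]
force: [-1.0, -1.1, 7.7]
opening: 0.0007
time: 8.45
eef_pos: [0.4474, 0.3058, 0.0546]
ee_rot: [179.9, 0.0, -16.8]
force: [-2.1, -1.6, 8.3]
opening: 0.0003
```

```bash
python3 -m pendant '-1 -.001 0 -.003 0;-1 0 0 -.002 0;-1 0 0 0 0;-1 0 0 0 0'
python3 -m pendant '-1 0 0 -.002 0;-1 0 0 0 0;-1 0 0 0 0'
```

```text
time: 8.78
eef_pos: [0.4462, 0.3062, 0.0498]
ee_rot: [179.9, 0.0, -16.8]
force: [-3.1, -0.9, 9.3]
opening: 0.0002
time: 9.03
eef_pos: [0.4458, 0.3063, 0.0478]
ee_rot: [179.9, 0.1, -16.8]
force: [-3.6, -1.3, 10.1]
opening: 0.0002
```

```bash
python3 -m pendant '-1 0 0 -.002 0;-1 0 0 0 0;-1 0 0 0 0'
python3 -m pendant '-1 0 0 -.002 0;-1 0 0 0 0;-1 0 0 0 0'
```

```text
time: 9.28
eef_pos: [0.4453, 0.3064, 0.0458]
ee_rot: [179.9, 0.1, -16.8]
force: [-4.5, -0.9, 10.7]
opening: 0.0005
time: 9.53
eef_pos: [0.4451, 0.3066, 0.0438]
ee_rot: [179.9, 0.1, -16.7]
force: [-5.1, -0.3, 9.5]
opening: -0.0
```

Run:
```python
from h import *
a=save('side','side5')
b=grab_frame('wrist')
o=np.hstack([cv2.resize(a[200:320,180:320],(600,514),interpolation=cv2.INTER_CUBIC)[:,:400],cv2.resize(b,(400,300))[:0].reshape(514,0,3) if 0 else np.vstack([cv2.resize(b,(400,300)),np.zeros((214,400,3),np.uint8)])])
cv2.imwrite('pics/o5.png',o[:,:,::-1])
```

```text
(no output)
```

View pics/o5.png

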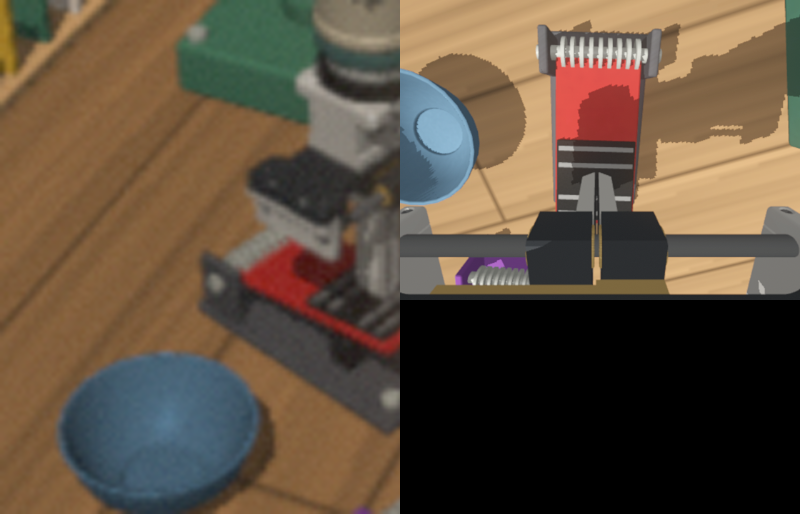

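The fingertips rest on the ribbed pad near its middle, and the plate is almost level. The force is still spring-like, so I'll press further until it rises at the stop.

```bash
python3 -m pendant '-1 -.003 .001 -.002 0;-1 0 0 0 0;-1 0 0 0 0'
python3 -m pendant '-1 0 0 -.003 0;-1 0 0 0 0;-1 0 0 0 0'
```

```text
time: 9.88
eef_pos: [0.4448, 0.3068, 0.0421]
ee_rot: [180.0, -0.1, -16.8]
force: [0.2, -2.9, 9.9]
opening: 0.0003
time: 10.13
eef_pos: [0.4443, 0.307, 0.0391]
ee_rot: [180.0, -0.0, -16.8]
force: [-0.8, -2.7, 10.3]
opening: 0.001
```

Run:
```python
from h import *
a=cv2.imread('pics/side4.png')[:,:,::-1]; b=save('side','side6')
f=lambda i:cv2.resize(i[160:310,215:345],(390,450),interpolation=cv2.INTER_CUBIC)
cv2.imwrite('pics/o6.png',np.hstack([f(a),f(b)])[:,:,::-1])
```

```text
(no output)
```

View pics/o6.png

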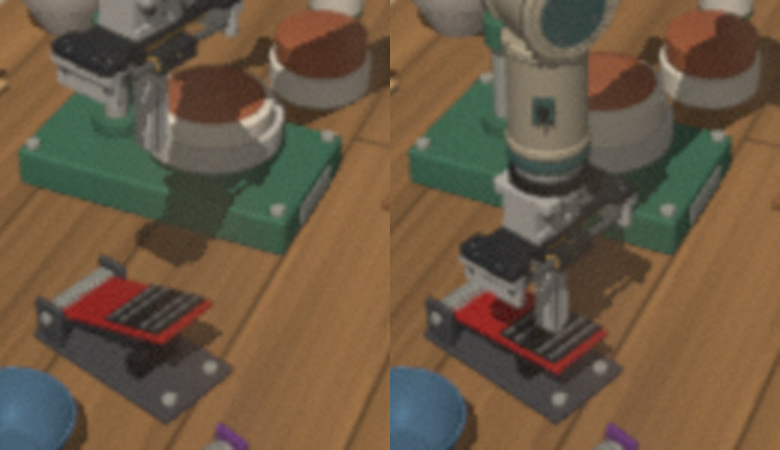

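Run:
```python
from h import *
p=camera_params('side');K=p['K'];W=np.linalg.inv(p['world_from_camera'])
def proj(X):
    c=W[:3,:3]@X+W[:3,3]; return np.round([K[0,2]+K[0,0]*c[0]/-c[2],K[1,2]-K[1,1]*c[1]/-c[2]],1)
yaw=-.30; ex=np.array([np.cos(yaw),np.sin(yaw),0]);ey=np.array([-ex[1],ex[0],0]);ez=np.array([0,0,1])
pad=np.array([.454,.304,0]);hinge=pad+ex*.1038+ez*.042
def corner(up,l,s): return hinge-ex*l*np.cos(up)+ez*l*np.sin(up)+ey*s*.037+.003*ez
for up in(.32,.16,.1,.05,0): print(up,[proj(corner(up,.152,s)) for s in(1,-1)])
for z in(.143,.155,.168): print(z,proj(np.array([.524,-.0095,z])))
for n in('side4','side6'):
    im=cv2.imread(f'pics/{n}.png');h,s,v=cv2.split(cv2.cvtColor(im,cv2.COLOR_BGR2HSV))
    m=(((h<6)|(h>172))&(s>150)&(v>70)).astype(np.uint8); m[:,:200]=0;m[:240]=0;m[320:]=0;m[:,330:]=0
    q=np.argwhere(m); print(n,'lowest',q[q[:,0].argmax()][::-1],'right',q[q[:,1].argmax()][::-1])
print(get_state()['eef_pos'])
```

```text
0.32 [array([268.1, 272. ]), array([284.9, 258.9])]
0.16 [array([269.7, 279.1]), array([286.4, 265.9])]
0.1 [array([270.1, 281.6]), array([286.7, 268.4])]
0.05 [array([270.3, 283.6]), array([286.8, 270.4])]
0 [array([270.3, 285.6]), array([286.8, 272.3])]
0.143 [285.8 187.4]
0.155 [285.8 184.4]
0.168 [285.9 181.1]
side4 lowest [266 274] right [284 261]
side6 lowest [268 283] right [286 270]
[0.44429962 0.3069173  0.03911804]
```

Run:
```python
from h import *
p=camera_params('side');K=p['K'];W=np.linalg.inv(p['world_from_camera'])
def proj(X):
    c=W[:3,:3]@X+W[:3,3]; return np.round([K[0,2]+K[0,0]*c[0]/-c[2],K[1,2]-K[1,1]*c[1]/-c[2]],1)
s=get_state();x=s['eef_pos'];print(x,s['ee_rot'],s['qpos'],s['force'])
for dz in(0,.01,.02,.1):print(dz,proj(x+[0,0,dz]))
a=cv2.imread('pics/side6.png'); b=save('wrist','w6')
A=cv2.resize(a[225:295,230:310],(480,420),interpolation=cv2.INTER_CUBIC)
B=cv2.resize(b[170:330,200:320,::-1],(315,420),interpolation=cv2.INTER_CUBIC)
cv2.imwrite('pics/o7.png',np.hstack([A,B]))
```

```text
[0.44429962 0.3069173  0.03911804] [ 1.79966352e+02 -3.83519257e-02 -1.68047096e+01] [ -27.75432394   39.72478307  -15.06663165  111.35979286   18.76481434
   31.27468492 -162.44961843] [-1.49542339 -1.54623946 11.2233655 ]
0 [269.  274.6]
0.01 [269. 272.]
0.02 [269.  269.5]
0.1 [268.6 248.5]
```

View pics/o7.png

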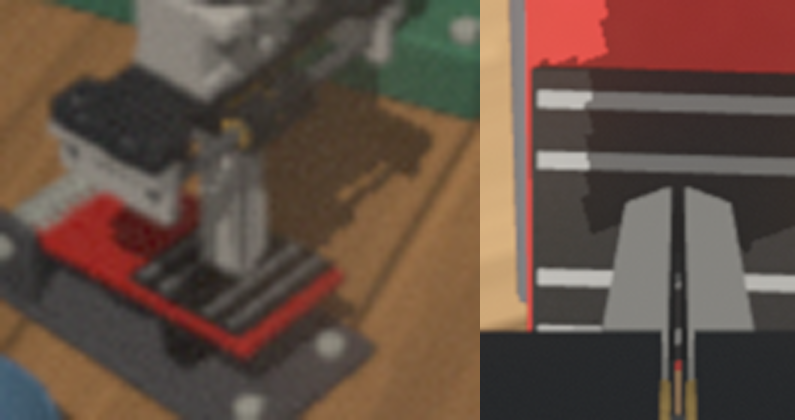

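The images put the fingertip about 20 mm higher than the reported z, and the pedal at only about 0.21 rad. The force agrees (10 to 11 N, below 12), so I'll trust force and vision and keep pressing.

```bash
python3 -m pendant '-1 0 0 -.004 0;-1 0 0 0 0;-1 0 0 0 0'
python3 -m pendant '-1 -.001 0 -.003 0;-1 0 0 0 0;-1 0 0 0 0'
```

```text
time: 10.48
eef_pos: [0.4437, 0.3071, 0.035]
ee_rot: [180.0, 0.0, -16.8]
force: [-2.7, -1.6, 11.0]
opening: 0.0006
time: 10.73
eef_pos: [0.4434, 0.3072, 0.0322]
ee_rot: [180.0, -0.0, -16.8]
force: [-1.0, -2.1, 11.5]
opening: 0.0006
```

```bash
python3 -m pendant '-1 0 0 -.003 0;-1 0 0 0 0;-1 0 0 0 0'
python3 -m pendant '-1 0 0 -.002 0;-1 0 0 0 0;-1 0 0 0 0'
python3 - <<'E'
from h import *
b=save('side','side8')
for n in('side4','side6','side8'):
    im=cv2.imread(f'pics/{n}.png');h,s,v=cv2.split(cv2.cvtColor(im,cv2.COLOR_BGR2HSV))
    m=(((h<6)|(h>172))&(s>150)&(v>70)).astype(np.uint8); m[:,:200]=0;m[:240]=0;m[320:]=0;m[:,330:]=0
    q=np.argwhere(m); print(n,'lowest',q[q[:,0].argmax()][::-1],'right',q[q[:,1].argmax()][::-1])
E
```

```text
time: 10.98
eef_pos: [0.4432, 0.3073, 0.0292]
ee_rot: [180.0, -0.0, -16.8]
force: [-2.9, -1.9, 12.0]
opening: 0.0002
time: 11.23
eef_pos: [0.4431, 0.3073, 0.028]
ee_rot: [180.0, -0.0, -16.8]
force: [-4.2, -1.7, 18.0]
opening: 0.0007
side4 lowest [266 274] right [284 261]
side6 lowest [268 283] right [286 270]
side8 lowest [269 287] right [286 274]
```

The stop is reached: the force jumped to 18 N and the plate corner dropped 13 px, against 13.5 predicted for level. I'll hold for about 2.3 s.

```bash
python3 -m pendant '-1 0 0 -.001 0;-1 0 0 0 0;-1 0 0 0 0;-1 0 0 0 0;-1 0 0 0 0'
for i in 1 2 3 4; do python3 -m pendant '-1 0 0 0 0;-1 0 0 0 0;-1 0 0 0 0;-1 0 0 0 0;-1 0 0 0 0'|grep -E 'time|force'; done
python3 -m pendant '-1 0 0 0 0;-1 0 0 0 0;-1 0 0 0 0;-1 0 0 0 0'
python3 -c "
from h import *
save('side','side9')"
python3 -m pendant '-1 0 0 .005 0;-1 .001 0 .006 0;-1 .001 0 .006 0;-1 .001 0 .006 0;-1 .001 0 .006 0'
python3 -m pendant '-1 .001 0 .006 0;-1 .001 0 .006 0;-1 .001 0 .006 0;-1 0 0 .02 0;-1 0 0 .03 0'
python3 -m pendant '-1 0 0 .04 0;-1 0 0 .04 0;-1 0 0 .04 0;-1 0 0 .04 0;-1 0 0 0 0'
python3 -m pendant '-1 -.03 0 0 0;-1 -.03 0 0 0;-1 0 0 0 0;-1 0 0 0 0;-1 0 0 0 0'
python3 - <<'E'
from h import *
save('top','top10');b=save('side','side10')
for n in('side4','side9','side10'):
    im=cv2.imread(f'pics/{n}.png');h,s,v=cv2.split(cv2.cvtColor(im,cv2.COLOR_BGR2HSV))
    m=(((h<6)|(h>172))&(s>150)&(v>70)).astype(np.uint8); m[:,:200]=0;m[:240]=0;m[320:]=0;m[:,330:]=0
    q=np.argwhere(m); print(n,'lowest',q[q[:,0].argmax()][::-1],'right',q[q[:,1].argmax()][::-1])
t=cv2.imread('pics/top10.png')[60:300,90:480];u=cv2.imread('pics/side10.png')[100:360,150:390]
cv2.imwrite('pics/o10.png',np.hstack([cv2.resize(t,(430,265)),cv2.resize(u,(360,390))[:265]]) if 0 else np.vstack([cv2.resize(t,(550,338)),cv2.copyMakeBorder(cv2.resize(u,(240,260)),0,0,0,310,cv2.BORDER_CONSTANT)]))
E
```

```text
time: 11.7
eef_pos: [0.4431, 0.3073, 0.0277]
ee_rot: [180.0, -0.1, -16.8]
force: [-4.3, -4.0, 24.4]
opening: 0.0005
time: 12.12
force: [-3.9, -3.6, 24.7]
time: 12.53
force: [-5.0, -3.6, 25.3]
time: 12.95
force: [-4.1, -4.7, 25.5]
time: 13.37
force: [-4.7, -4.3, 26.0]
time: 13.7
eef_pos: [0.4431, 0.3073, 0.0277]
ee_rot: [180.0, -0.1, -16.8]
force: [-4.8, -2.6, 25.6]
opening: 0.0007
time: 14.17
eef_pos: [0.4477, 0.3059, 0.0551]
ee_rot: [179.9, -0.1, -16.8]
force: [0.8, -4.1, 6.5]
opening: 0.0005
time: 14.58
eef_pos: [0.448, 0.3063, 0.1208]
ee_rot: [179.8, 0.2, -16.8]
force: [0.3, 0.5, 0.1]
opening: 0.0003
time: 15.0
eef_pos: [0.4532, 0.3111, 0.2901]
ee_rot: [-179.3, -0.5, -16.8]
force: [0.4, 1.1, 0.0]
opening: 0.0005
time: 15.42
eef_pos: [0.3906, 0.3074, 0.2823]
ee_rot: [-180.0, -0.0, -16.8]
force: [-0.4, -0.5, -0.1]
opening: 0.0003
side4 lowest [266 274] right [284 261]
side9 lowest [269 287] right [286 274]
side10 lowest [266 274] right [284 261]
```

View pics/o10.png

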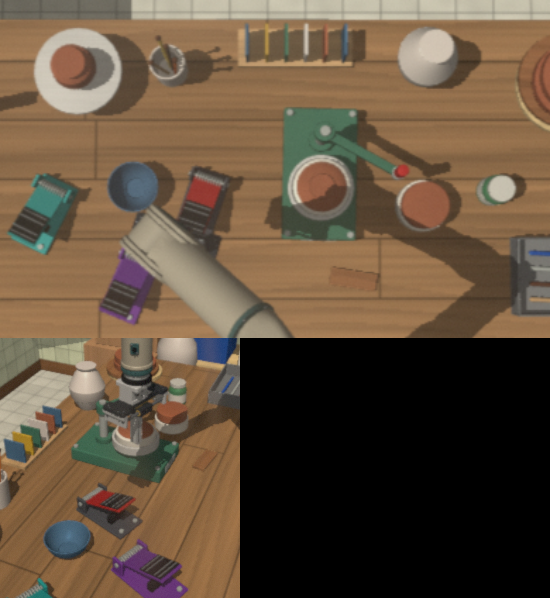

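The pedal is back at its initial pixels, the arm is clear, the mould is centred in its cup, the bystanders look unmoved, and the tool is in free air. I'll hand the job in.

```bash
python3 -c "
from plant import *
print(get_state()['qd'].round(1)); print(close_job())"
```

```text
[ 0.1  0.1 -0.1 -0.1 -0.   0.1 -0.1]
the job is handed in; nothing more can be done
None
```

I did the job in the order asked and handed it in at about 15.5 s of the 56 s allowed.

- **Profile arm:** I swung it by its red handle, held loosely between half-open jaws, to about 1.05 rad. That is to the -y side, away from the red pedal. The last pictures show it still there, well off the mould.
- **Pedal:** I pressed the pad with the fingers shut and held it at its stop for about 2.4 s, at 18 to 26 N. The plate's corner dropped 13 px in the side view, against 13.5 predicted for full travel. After release it returned to exactly the pixels it had before.
- **Mould:** It rose visibly during the press, but I did not measure the 25 mm lift itself. In the final top view it sits centred in its cup.
- **Bystanders:** By eye, the stacked casts, bowl, jar and the purple and turquoise pedals look unmoved. I did not measure them.
- **Disagreement:** At the stop the reported tool height was about 28 mm, but the pad should have been at 50 mm. The side camera also showed the fingertip about 20 mm higher than reported. I did not find the cause, so I judged the stop by the force jump and the pictures instead of by reported height.

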